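# Weight down a new heel

## Task

Lay the loose black rubber top piece flush on the bare leather heel of the upturned shoe that has none yet, rounded edge to the back of the shoe. Then lift the pressing weight that lies on the bench by its middle band to find by its balance which end is loaded with lead, and stand it upright, loaded end down, gently in the middle of the new top piece to press it. Do not stand it on the heel the wrong way up, and leave the finished shoe's weight and the other tools where they are.

Things in the scene. Friction and masses are not known exactly. Their poses are not given: they have to be found in the camera images.
- bare_shoe_heel (a point): Middle of the bare tan leather heel of the shoe to be finished: a brown shoe fixed sole up on a bench last, toe away from the robot. The heel's flat top is 125 mm above the bench, a D 68 mm long, 62 wide: straight front 34 mm towards the toe, back rounded to radius 31 mm. x points to the toe, z up. The forepart is 131 mm high, 100 mm wide; the toe ends 251 mm ahead of this point.
- top_piece_mid (a point): Centre of the loose black rubber top piece, lying flat on the bench: the same D outline, 68 mm long (x) by 62 mm wide (y), 8 mm thick, 40 g. x points from the rounded back edge to the straight front edge, z up; the point is half-way through its thickness.
- weight_mid (a point): Centre of the pressing weight lying on the bench: dark red bar 150 mm long, 35 thick, x along it; black hexagonal ends 15 mm long, 44 across flats (51 over corners), lying on a flat; three raised black bands 8 mm wide, 42 in diameter, at the middle and 42 mm either side. 0.77-0.96 kg, lead in one end: it balances 15-40 mm off the middle; ends look alike. Pinched on a band it swivels at 5-10 N, holds at 70 N.
- done_shoe_heel (a point): Middle of the top of the finished shoe's heel, 133 mm above the bench (its top piece is on): the other shoe of the pair, same size and form, fixed sole up in the same way, x axis to its toe.
- other_weight_mid (a point): Centre of the second pressing weight, a look-alike of the first, which stands upright on the finished shoe's heel and must stay there; z up, its top is 75 mm above this point, 283 mm above the bench.
- glue_bottle: Small white glue bottle with a blue nozzle, 42 mm in diameter, 138 mm tall, standing on the bench; origin at the centre of its foot. Leave alone.
- tack_tin: Open brass tin of tacks, 48 mm in diameter, 24 mm high; origin at the centre of its foot. Leave alone.
- hammer: Cobbler's hammer lying flat beyond the task's things, 270 mm long, 33 mm high; origin on the bench under the middle of its wooden handle, x towards the head. Leave alone.
- pincers: Red-handled pincers lying beyond the shoes, 180 mm long, 20 mm high; origin on the bench under the handles, 30 mm from their ends, x towards the jaws. Leave alone.
- wax_block: Yellow block of wax 55 x 38 x 22 mm; origin at the centre of its underside. Leave alone.
- awl: Awl with a wooden handle, 145 mm long, 29 mm high, lying near the robot on its left; origin on the bench under its handle. Leave alone.
- top_piece_edge (a point): Middle of the top piece's straight front edge, 34 mm ahead of its centre, half-way through its thickness.
There are look-alikes about, which are no part of the job. Of the things like the part that bears top_piece_mid, leave any that is yellow; of the rest the smaller one is meant.

How it is judged:
On the way, in this order (a step that is already met when the one before it is completed fails the run):
1. The top piece lies flush on the bare heel, rounded edge to the back, and has been let go (horizontal distance between top_piece_mid and bare_shoe_heel below 0.005 m and angle between the x axis of top_piece_mid and the x axis of bare_shoe_heel, either way round below 0.1 rad and x of top_piece_edge in the frame of bare_shoe_heel above 0.028 m and height (world z) of top_piece_mid between 0.126 and 0.132 m and contact force between the fingers and top_piece below 0.05 N), for 0.2 s.
2. The pressing weight is held by its middle band, clear of the bench, to judge its balance (distance between the grasp point and weight_mid below 0.025 m and height (world z) of weight_mid above 0.03 m and contact force between the fingers and weight above 2 N), for 0.2 s.
At the end, for the whole second after the job is handed in: The top piece lies flat on the bare heel within 5 mm and 0.1 rad of its outline, rounded edge to the back; the weight stands on it, loaded end down, within 0.07 rad of upright and 10 mm of the piece's middle, at rest and let go (horizontal distance between top_piece_mid and bare_shoe_heel below 0.005 m and angle between the x axis of top_piece_mid and the x axis of bare_shoe_heel, either way round below 0.1 rad and x of top_piece_edge in the frame of bare_shoe_heel above 0.028 m and height (world z) of top_piece_mid between 0.126 and 0.132 m and angle between the x axis of weight_mid and the z axis of bare_shoe_heel, either way round below 0.07 rad and height (world z) of each of weight_lead_c0, weight_lead_c0, weight_lead_c0, weight_lead_c0, weight_lead_c0, weight_lead_c0 below 0.2 m and horizontal distance between weight_mid and top_piece_mid below 0.01 m and height (world z) of weight_mid between 0.203 and 0.213 m and linear speed of weight below 0.02 m/s); the robot touches nothing.
It fails at once if A bystander (bottle, tin, hammer, pincers, wax or awl) is moved by more than 20 mm (distance of any of glue_bottle, tack_tin, hammer, pincers, wax_block, awl from where it was at the start of the episode above 0.02 m).
It fails at once if The weight on the finished shoe is moved by more than 12 mm or knocked over (distance of other_weight_mid from where it was at the start of the episode above 0.012 m).
It fails at once if The weight is stood on the bare shoe's heel loaded end up (horizontal distance between weight_mid and bare_shoe_heel below 0.04 m and angle between the x axis of weight_mid and the z axis of bare_shoe_heel, either way round below 0.5 rad and height (world z) of weight_lead_c0 above 0.216 m and height (world z) of weight_mid below 0.214 m).
It fails at once if The weight is banged down on the top piece (more than 60 N) (contact force between weight and top_piece above 60 N).
It also fails if it takes over 69 s, if anything falls off the work surface, if the arm or the gripper's body presses on something with over 40 N, if the wrist force passes 120 N, or if a joint passes its speed limit or range.

## Robot

A 7-joint arm with a two-finger parallel gripper is mounted at the origin on the work surface. World frame = base frame: x ahead of the robot, y to its left, z up, the work surface at z = 0. Lengths are in m, angles in rad, forces in N, time in s.
With the tool pointing down it reaches from about 0.425 to 0.875 m from the base axis. Payload 4.7 kg.
Tool frame: the origin (TCP) lies midway between the tips of the shut fingers; the grasp point (between the pads) lies ctrl.grasp_offset behind it (ctrl.grasp_offset is the distance from the TCP to the grasp point, in m); z points along the fingers, y is the line along which they close (so a half turn about z gives the same grasp; the last joint's range is limited). The gripper opens to 87 mm and grips with 3 to 60 N. Pads are 19 mm wide; open, the fingers measure 117 mm over their backs; the gripper's body (75 mm by 190 mm) begins 51 mm behind the grasp point.
Start: joints at [-1.234, 0.321, -0.07, 1.45, 0.023, 1.371, -0.057], TCP at [0.206, 0.616, 0.223] pointing down, gripper open.
Joint ranges: [-2.86, 2.86], [-0.3, 2.09], [-1.38, 1.24], [0.06, 2.45], [-1.56, 4.7], [0.09, 2.05], [-2.69, 2.69]. Speed limits (rad/s): [2.57, 2.57, 3.14, 3.14, 3.14, 3.14, 3.14].

## Interface

Orientations are given as a rotation vector (axis times angle).
In Python, from bench import ctrl gives the robot as it stands. The module is installed in compiled form; this text tells all that it offers.
- The arm moves only by the tool jog_arm, never from a script. Its argument "moves" is one flat list of numbers, 7 for each row, row after row: the shift along the tool's x, y, z in units of 30 cm (1.0 is 30 cm), then the turn, a rotation vector about the tool's x, y, z in units of 60 degrees (1.0 is 60 degrees), then the gripper's target within -1 to 1 (fully open at 1, half-way at 0, shut at -1). In form: [x, y, z, wx, wy, wz, fingers, x, y, z, wx, wy, wz, fingers, ...]. A call has exactly 8 rows; each row is the pose to reach, as a shift and turn from the pose commanded when the call began, along the tool's axes at that moment; what a row does not reach only later rows make up. A row lasts 1/8 s, in which the tool goes at most 62.5 mm and 10.7 degrees, less where a joint would pass 70% of its speed; a pose out of reach is approached as far as the arm can. A call with a number of a shift or a turn outside -1 to 1 is refused whole. A call with a gripper value outside its range is refused whole. The fingers move at their own pace and stop on an object; "newtons" is the grip in N (left out, the last holds). Time passes only in rows, so rows that repeat a pose let the fingers close, or fill a call up. It gives the time, the measured TCP pose, the force, the opening and the grip force at its end, in the units of the state.
- ctrl.get_state(): the state, without advancing time (a new reading comes with each control period).
- ctrl.get_image(name): name is "side" or "top" or "wrist"; returns a dict with "pixels" (400x640x3 uint8, red, green, blue), "fx", "fy", "cx", "cy" (pixels), "dist" ([k1, k2, p1, p2, k3] as OpenCV has them; the pictures are not rectified), "xyz" and "rotation" of the camera in the world; the wrist camera has in their place "tool_from_camera" (4x4, takes a point from camera to tool coordinates, whose origin is the TCP and whose axes are the flange's). Camera axes: x right, y up, looking along -z (the intrinsics and any distortion apply to the point x, -y, -z); pixel columns grow to the right and rows downward; lengths in m; the calibration is good to about 2 mm. A picture is of the moment at which its call begins: read the wrist's pose just before it. There is no depth.
- ctrl.close_job(): hands the job in; it is judged then, once.
The state is a dict: "time": time; "joint_positions": joint angles; "qd": joint speeds; "joint_torque": joint torques, N m; "position": TCP position; "tool_rot": TCP orientation; "ft_force": force on the tool from outside, world axes, zero at the start; "torque": the same for the moment, N m; "grip_width": opening from 0.0 (shut) to 1.0 (fully open); "grip_force": force on a finger pad.
Only numpy, scipy, OpenCV 4.12 (cv2) and the standard library are available. Lean on these libraries where they do the work, as an engineer would, in place of code of your own. Each camera call takes 0.05 s, during which the arm holds its last target. There are 200 camera calls.

## Working session

There is one attempt and no reset: what is moved stays moved. The work goes in short steps, Python scripts to look and compute and a tool call to move; the robot and the scene stay as the last step left them, time stands still between calls to the robot, and variables do not carry over. Pictures are saved under pics/ and viewed, at most 10 in all, crops included, and the job is handed in when it is done.

Besides the shell and the picture viewer there is one more tool, called after "Call:" by a JSON object that holds its "method" and its "body", one argument or row to a line. jog_arm: Moves the arm, as the interface text tells. Its arguments: {"type":"object","properties":{"moves":{"type":"array"},"newtons":{"type":"number"}},"required":["moves"]}

```bash
mkdir -p pics; cat > h.py <<'E'
import numpy as np, cv2
from scipy.spatial.transform import Rotation as R
from bench import ctrl
def cam(name):
    s=ctrl.get_state(); d=ctrl.get_image(name)
    if name=="wrist":
        T=np.eye(4); T[:3,:3]=R.from_rotvec(s["tool_rot"]).as_matrix(); T[:3,3]=s["position"]
        M=T@np.array(d["tool_from_camera"])
    else:
        M=np.eye(4); r=np.array(d["rotation"],float)
        M[:3,:3]=R.from_rotvec(r).as_matrix() if r.size==3 else r.reshape(3,3); M[:3,3]=d["xyz"]
    c=dict(M=M,K=np.array([[d["fx"],0,d["cx"]],[0,d["fy"],d["cy"]],[0,0,1]]),dist=np.array(d["dist"],float))
    return d["pixels"],c
def save(fn,p): cv2.imwrite("pics/"+fn,cv2.cvtColor(np.ascontiguousarray(p),cv2.COLOR_RGB2BGR))
def ray(c,uv,z):
    u=cv2.undistortPoints(np.array(uv,float).reshape(-1,1,2),c["K"],c["dist"]).reshape(-1,2)
    d=np.c_[u[:,0],-u[:,1],-np.ones(len(u))]@c["M"][:3,:3].T
    o=c["M"][:3,3]; return o+d*((z-o[2])/d[:,2])[:,None]
def proj(c,P):
    Q=(np.atleast_2d(P)-c["M"][:3,3])@c["M"][:3,:3]; Q=Q*[1,-1,-1]
    return cv2.projectPoints(Q,np.zeros(3),np.zeros(3),c["K"],c["dist"])[0].reshape(-1,2)
def togo(pos,rv=None,up=None):
    """shift/turn in tool units from present pose"""
    s=ctrl.get_state(); A=R.from_rotvec(s["tool_rot"])
    sh=A.inv().apply(np.array(pos)-s["position"])/0.3
    w=np.zeros(3) if rv is None else (A.inv()*R.from_rotvec(rv)).as_rotvec()/(np.pi/3)
    return np.round(sh,4),np.round(w,4)
E
python3 - <<'E'
from h import *
import pickle
s=ctrl.get_state(); print(s, ctrl.grasp_offset)
print(R.from_rotvec(s["tool_rot"]).as_matrix().round(3))
C={}
for n in("top","side","wrist"):
    p,c=cam(n); C[n]=(p,c); save(n+"0.png",p); print(n,c["M"].round(3).tolist(),c["K"][0],c["dist"])
pickle.dump(C,open("c0.pkl","wb"))
E
```

```text
{'time': 0.0, 'joint_positions': array([-1.23389086,  0.32184551, -0.07008269,  1.4516825 ,  0.02258442,
        1.3707312 , -0.05689815]), 'qd': array([ 8.45832575e-04, -5.02596671e-04, -1.67345891e-03,  5.29254008e-05,
        1.36442058e-03, -1.15852211e-03, -1.78675458e-03]), 'joint_torque': array([ 6.22322859e-04, -4.91285205e+01, -4.03271439e-01, -3.12521839e+01,
       -6.38020132e-02,  4.38769755e-02,  1.85271902e-04]), 'position': array([0.20607091, 0.61590538, 0.22144306]), 'tool_rot': array([-5.04784259e-01, -3.10054676e+00,  2.93165246e-03]), 'ft_force': array([-0.55209965, -0.29442732, -0.20131877]), 'torque': array([0.00579981, 0.02036083, 0.0029266 ]), 'grip_force': 0.0, 'grip_width': 1.0001902109615788} 0.0187
[[-0.948  0.317 -0.001]
 [ 0.317  0.948 -0.002]
 [-0.    -0.002 -1.   ]]
top [[-0.003, 0.985, -0.172, 0.441], [-1.0, -0.004, -0.002, 0.017], [-0.003, 0.172, 0.985, 1.029], [0.0, 0.0, 0.0, 1.0]] [422.35011312   0.         320.77846841] [-0.1055439  0.         0.         0.         0.       ]
side [[0.714, 0.361, -0.6, 0.008], [-0.7, 0.363, -0.615, -0.564], [-0.004, 0.859, 0.512, 0.621], [0.0, 0.0, 0.0, 1.0]] [361.88271268   0.         320.46056992] [-0.01685764  0.          0.          0.          0.        ]
wrist [[0.318, -0.918, -0.236, 0.14], [0.948, 0.307, 0.082, 0.638], [-0.003, -0.25, 0.968, 0.384], [0.0, 0.0, 0.0, 1.0]] [305.60112817   0.         320.76619553] [-0.0335925  0.         0.         0.         0.       ]
```

View pics/top0.png

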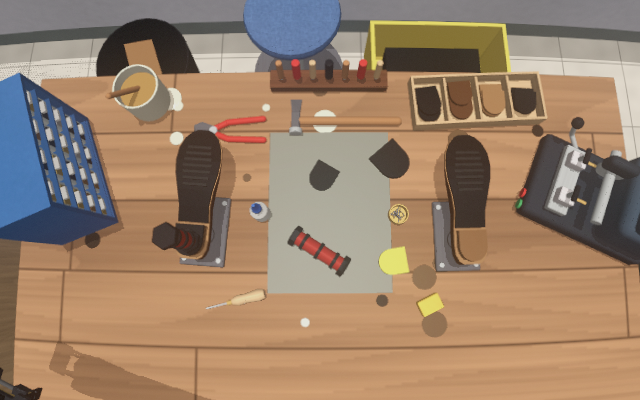

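View pics/side0.png

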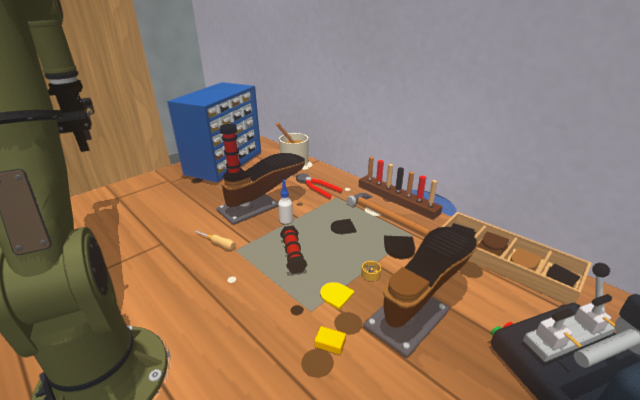

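The top view shows the weight at (319,250), the bare heel at (470,245) and the finished shoe's heel at (190,238) with a weight standing on it. There are three candidates for the top piece: black at (323,175), larger black at (390,158) and yellow at (394,261). The small black one at (323,175) fits, since yellow is excluded and the smaller of the rest is meant. I'll confirm that in an enlarged crop.

```bash
python3 - <<'E'
from h import *
import pickle
p,c=pickle.load(open("c0.pkl","rb"))["top"]
a=cv2.resize(p[135:285,280:415],None,fx=4,fy=4,interpolation=cv2.INTER_CUBIC)
b=cv2.resize(p[215:275,435:500],None,fx=4,fy=4,interpolation=cv2.INTER_CUBIC)
o=np.zeros((600,800,3),np.uint8); o[:,:540]=a; o[:240,540:]=b; save("crop1.png",o)
E
```

```text
(no output)
```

View pics/crop1.png

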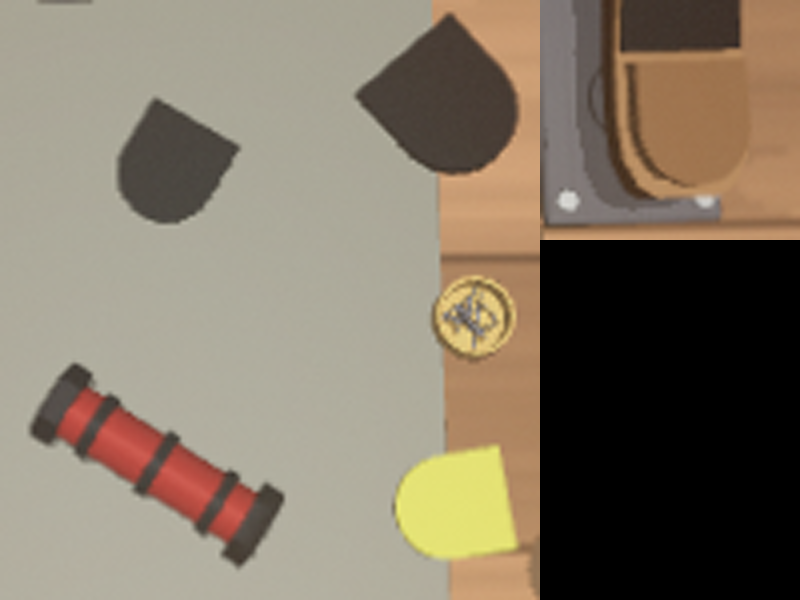

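```bash
cat > m1.py <<'E'
from h import *
import pickle
p,c=pickle.load(open("c0.pkl","rb"))["top"]
A=lambda x,y:(280-.375+x/4,135-.375+y/4); B=lambda x,y:(435-.375+(x-540)/4,215-.375+y/4)
t=ray(c,[A(155,98),A(240,150),A(150,222)],.008); e=t[:2].mean(0); l=t[1]-t[0]; print("edge len",np.hypot(*l[:2]))
x=np.array([-l[1],l[0],0])/np.hypot(*l[:2]); x*=np.sign(x@(e-t[2])); print("piece",e-.034*x,np.degrees(np.arctan2(x[1],x[0])))
h=ray(c,[B(637,62),B(742,57),B(692,187),B(750,115)],.125);print("heel",h)
w=ray(c,[A(61,404),A(258,525)],.022); print("weight",w, w.mean(0),np.degrees(np.arctan2(*(w[0]-w[1])[[1,0]])))
print("toes",ray(c,[(466,136),(208,132)],.131), "tin",ray(c,[(398,214)],.02),"yel",ray(c,[(394,261)],.0),"bottle",ray(c,[(259,211)],.12))
d=ray(c,[(188,240)],.133); print("done",d)
E
python3 m1.py
```

```text
edge len 0.06225077368417732
piece [0.66095031 0.0171737  0.008     ] -32.432790644170915
heel [[ 0.51737122 -0.27934795  0.125     ]
 [ 0.51947589 -0.33805474  0.125     ]
 [ 0.44984885 -0.30613644  0.125     ]
 [ 0.48796534 -0.34056864  0.125     ]]
weight [[ 0.5153426   0.08155534  0.022     ]
 [ 0.44357774 -0.03494066  0.022     ]] [0.47946017 0.02330734 0.022     ] 58.36574622056816
toes [[ 0.72757112 -0.30683001  0.131     ]
 [ 0.73871056  0.27126098  0.131     ]] tin [[ 0.56638971 -0.16660572  0.02      ]] yel [[ 0.45439438 -0.1569788   0.        ]] bottle [[0.56177732 0.15378075 0.12      ]]
done [[0.49774248 0.30369347 0.133     ]]
```

The enlarged crop confirms the small black D, with front corners at crop (155,98) and (240,150) and a measured edge of 62 mm. The larger one at (435,100) and the yellow one stay put. I'm moving over, high enough to clear the standing weight.

Call:
{"method": "jog_arm", "body": {
  "moves": [0,0,-0.2,0,0,0,1,0,0,-0.4,0,0,0,1,-0.15,-0.1,-0.5,0,0,0,1,-0.32,-0.22,-0.5,0,0,0,1,-0.49,-0.34,-0.5,0,0,0,1,-0.66,-0.45,-0.5,0,0,0,1,-0.83,-0.57,-0.5,0,0,0,1,-1,-0.69,-0.5,0,0,0,1]
}}

```text
time: 1.15
position: [0.426, 0.3231, 0.3724]
tool_rot: [0.505, 3.101, 0.0]
ft_force: [1.2, 1.2, 0.3]
grip_width: 0.998
grip_force: 0.0
```

Call:
{"method": "jog_arm", "body": {
  "moves": [-0.17,-0.11,0,0,0,0,1,-0.34,-0.22,0,0,0,0,1,-0.51,-0.33,0,0,0,0,1,-0.68,-0.44,0,0,0,0,1,-0.84,-0.55,0,0,0,0,1,-0.95,-0.66,0.1,0,0,0.08,1,-1,-0.71,0.25,0,0,0.16,1,-1,-0.73,0.4,0,0,0.23,1]
}}

```text
time: 2.15
position: [0.6405, 0.0193, 0.2508]
tool_rot: [0.883, 3.015, -0.002]
ft_force: [0.3, 0.6, -0.8]
grip_width: 0.999
grip_force: 0.0
```

```bash
python3 - <<'E'
from h import *
import pickle
s=ctrl.get_state(); p,c=cam("wrist"); save("w1.png",p); pickle.dump((p,c),open("w1.pkl","wb"))
print(s["time"],s["position"],s["joint_positions"]); M=R.from_rotvec(s["tool_rot"]).as_matrix(); print(M.round(3))
yw=R.from_euler("z",147.6,degrees=True)*R.from_euler("x",180,degrees=True)
print(togo([.669,.012,.1],yw.as_rotvec()), proj(c,[[.661,.017,.008]]))
E
```

```text
2.15 [0.64049797 0.01933922 0.25076868] [-0.45237486  0.30636285  0.48357695  1.45098333 -0.14106809  1.41900028
  1.03434075]
[[-0.842  0.539  0.   ]
 [ 0.539  0.842 -0.001]
 [-0.001 -0.001 -1.   ]]
(array([-0.1087,  0.0421,  0.4775]), array([-0.0079, -0.008 , -0.006 ])) [[328.42698454 184.81033671]]
```

View pics/w1.png

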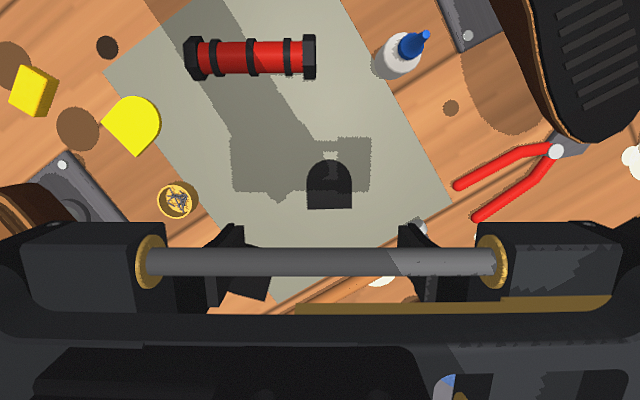

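The wrist view shows the piece at about (329,185): straight edge at row 209 between (307,209) and (352,209), rounded top at row 160. The weight lies at (250,58).

```bash
cat > fit.py <<'E'
from h import *
from scipy.optimize import least_squares
a=np.linspace(np.pi/2,3*np.pi/2,40)
D=np.r_[np.c_[np.linspace(34,-3,20),np.full(20,31)],np.c_[-3+31*np.cos(a),31*np.sin(a)],np.c_[np.linspace(-3,34,20),np.full(20,-31)],np.c_[np.full(30,34),np.linspace(-31,31,30)]]/1000
def fitD(pts,x0):
    """fit D outline to contour points (world xy)"""
    def f(q):
        c,s=np.cos(q[2]),np.sin(q[2]); P=D@np.array([[c,s],[-s,c]])+q[:2]
        return np.linalg.norm(pts[:,None]-P[None],axis=2).min(1)
    r=least_squares(f,x0,loss="soft_l1",f_scale=.002,diff_step=1e-4); return r.x,np.sqrt(np.mean(r.fun**2))
E
python3 - <<'E'
from fit import *
import pickle
p,c=pickle.load(open("w1.pkl","rb"))
g=cv2.cvtColor(p,cv2.COLOR_RGB2GRAY)[150:218,295:365]
t,b=cv2.threshold(g,0,255,cv2.THRESH_BINARY_INV+cv2.THRESH_OTSU)
b=(g<65).astype(np.uint8)
n,l,st,ce=cv2.connectedComponentsWithStats(b); k=l[185-150,329-295]; print(t,st[k],g[35,34],g[35,5])
ct=max(cv2.findContours((l==k).astype(np.uint8),0,1)[0],key=len).reshape(-1,2)+[295,150]
w=ray(c,ct,.008)[:,:2]; q,e=fitD(w,[.661,.017,-.566]); print(q,np.degrees(q[2]),e)
gp=q[:2]+.009*np.array([np.cos(q[2]),np.sin(q[2])])
yw=R.from_euler("z",180+np.degrees(q[2]),degrees=True)*R.from_euler("x",180,degrees=True)
print(gp,togo([*gp,.003],yw.as_rotvec()))
E
```

```text
90.0 [  12   10   45   49 1973] 36 123
[ 0.66070061  0.01783642 -0.5474108 ] -31.36432843061513 0.001268511602759931
[0.66838549 0.01315211] (array([-0.1076,  0.0469,  0.8008]), array([-0.0078, -0.0081, -0.0232]))
```

Call:
{"method": "jog_arm", "body": {
  "moves": [-0.04,0.02,0.15,-0.008,-0.008,-0.023,1,-0.08,0.04,0.3,-0.008,-0.008,-0.023,1,-0.108,0.047,0.45,-0.008,-0.008,-0.023,1,-0.108,0.047,0.6,-0.008,-0.008,-0.023,1,-0.108,0.047,0.7,-0.008,-0.008,-0.023,1,-0.108,0.047,0.7,-0.008,-0.008,-0.023,1,-0.108,0.047,0.7,-0.008,-0.008,-0.023,1,-0.108,0.047,0.7,-0.008,-0.008,-0.023,1]
}}

```text
time: 3.2
position: [0.6766, 0.0169, 0.045]
tool_rot: [0.833, 3.015, 0.011]
ft_force: [0.2, 0.1, 0.1]
grip_width: 1.0
grip_force: 0.0
```

```bash
python3 - <<'E'
from fit import *
s=ctrl.get_state(); print(s["time"],s["position"],s["ft_force"])
yw=R.from_euler("z",180-31.36,degrees=True)*R.from_euler("x",180,degrees=True)
print(togo([.66838549,.01315211,.003],yw.as_rotvec()))
E
```

```text
3.2 [0.67660152 0.01691387 0.04497742] [0.15965576 0.08579203 0.133551  ]
(array([ 0.0186, -0.0263,  0.1395]), array([0.0102, 0.0107, 0.0079]))
```

Call:
{"method": "jog_arm", "body": {
  "moves": [0.019,-0.026,0,0.01,0.01,0.008,1,0.019,-0.026,0.06,0.01,0.01,0.008,1,0.019,-0.026,0.1,0.01,0.01,0.008,1,0.019,-0.026,0.138,0.01,0.01,0.008,1,0.019,-0.026,0.138,0.01,0.01,0.008,1,0.019,-0.026,0.138,0.01,0.01,0.008,-1,0.019,-0.026,0.138,0.01,0.01,0.008,-1,0.019,-0.026,0.138,0.01,0.01,0.008,-1],
  "newtons": 25
}}

```text
time: 4.2
position: [0.6664, 0.0131, 0.0007]
tool_rot: [-0.849, -3.022, 0.003]
ft_force: [0.4, -0.0, -0.5]
grip_width: 0.75
grip_force: 0.1
```

Call:
{"method": "jog_arm", "body": {
  "moves": [0,0,0,0,0,0,-1,0,0,0,0,0,0,-1,0,0,-0.15,0,0,0,-1,0,0,-0.35,0,0,0,-1,0,0,-0.55,0,0,0,-1,0,0,-0.75,0,0,0,-1,0,0,-0.8,0,0,0,-1,0,0,-0.8,0,0,0,-1]
}}

```text
time: 5.2
position: [0.6677, 0.0132, 0.2418]
tool_rot: [-0.85, -3.024, 0.001]
ft_force: [-0.3, -0.3, -0.3]
grip_width: 0.706
grip_force: 25.0
```

```bash
python3 - <<'E'
from fit import *
s=ctrl.get_state(); print(s["time"],s["position"],s["ft_force"],s["joint_positions"])
yw=R.from_euler("z",180,degrees=True)*R.from_euler("x",180,degrees=True)
print(togo([.60,-.30,.26],yw.as_rotvec()))
E
```

```text
5.2 [0.66766534 0.01319026 0.24177473] [-0.30213095 -0.31212154 -0.28459695] [-0.42100153  0.37327293  0.48562646  1.38911713 -0.17248815  1.42234178
  1.08454808]
(array([-0.3513, -1.0087, -0.0601]), array([-0.0007, -0.0009, -0.5233]))
```

Call:
{"method": "jog_arm", "body": {
  "moves": [-0.04,-0.15,0,0,0,-0.1,-1,-0.08,-0.32,-0.02,0,0,-0.2,-1,-0.12,-0.49,-0.04,0,0,-0.3,-1,-0.16,-0.66,-0.06,0,0,-0.4,-1,-0.2,-0.83,-0.06,0,0,-0.5,-1,-0.25,-1,-0.06,0,0,-0.523,-1,-0.25,-1,-0.06,0,0,-0.523,-1,-0.25,-1,-0.06,0,0,-0.523,-1]
}}

```text
time: 6.2
position: [0.5745, -0.2807, 0.257]
tool_rot: [-0.001, -3.135, -0.002]
ft_force: [0.7, 1.7, -0.2]
grip_width: 0.707
grip_force: 25.0
```

```bash
python3 - <<'E'
from fit import *
import pickle
s=ctrl.get_state(); print(s["time"],s["position"],s["tool_rot"],s["joint_positions"])
p,c=cam("wrist"); pickle.dump((p,c,s),open("w2.pkl","wb")); save("w2.png",p)
pr=lambda z,q:proj(c,np.c_[D@np.array([[np.cos(q[2]),np.sin(q[2])],[-np.sin(q[2]),np.cos(q[2])]])+q[:2],np.full(len(D),z)])
print(pr(.125,[.4845,-.309,0])[[0,40,79]])
E
```

```text
6.2 [ 0.57454454 -0.28074595  0.25701136] [-5.71760298e-04 -3.13542919e+00 -2.26820217e-03] [-0.01539992  0.31359018  0.54831651  1.44046717 -0.16115067  1.43900386
  2.10371115]
[[323.29908444 133.84217882]
 [287.48987974  57.11182079]
 [257.95138127 133.9921387 ]]
```

View pics/w2.png

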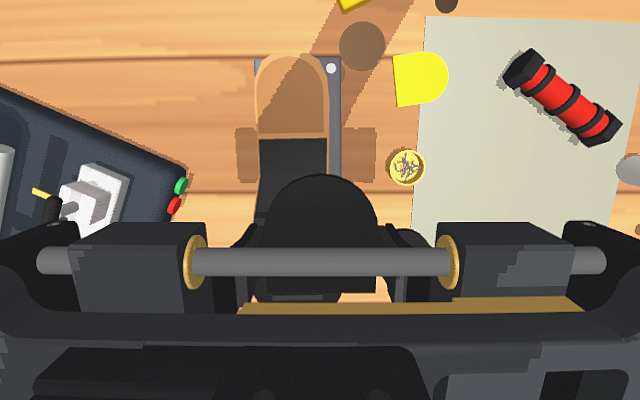

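The wrist view shows the bare heel at about (290,95), front edge near row 136, and the held piece's rounded back at (315,175). I'll enlarge the heel and the piece.

```bash
python3 - <<'E'
from h import *
import pickle
p,c,s=pickle.load(open("w2.pkl","rb"))
o=cv2.resize(p[40:260,240:400],None,fx=2.7,fy=2.7)
a=cv2.resize(p[40:150,245:345],None,fx=5.4,fy=5.4,interpolation=cv2.INTER_CUBIC)
b=cv2.convertScaleAbs(cv2.resize(p[160:245,255:390],None,fx=1.9,fy=1.9,interpolation=cv2.INTER_CUBIC),alpha=4)
im=np.zeros((600,800,3),np.uint8); im[:a.shape[0],:a.shape[1]]=a; im[:b.shape[0],540:540+b.shape[1]]=b; save("w2c.png",im); print(a.shape,b.shape)
E
```

```text
(594, 540, 3) (162, 256, 3)
```

View pics/w2c.png

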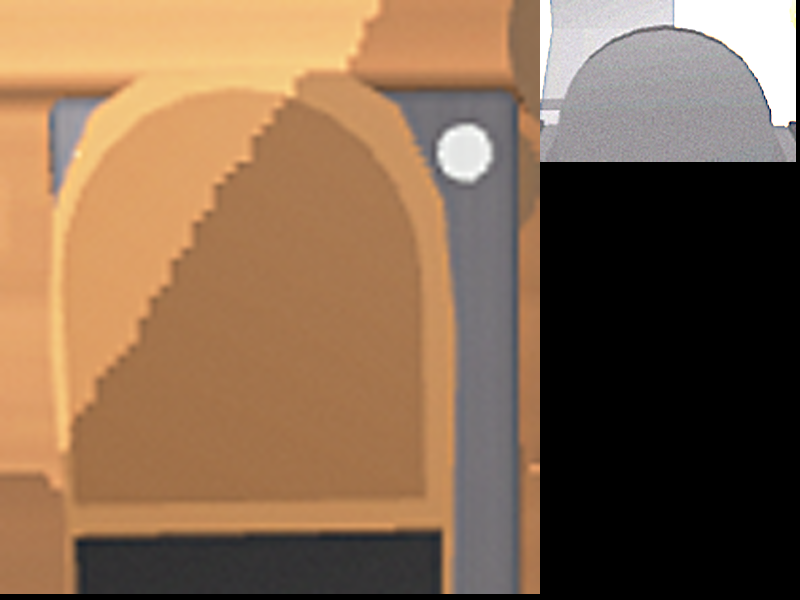

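```bash
cat > m2.py <<'E'
from fit import *
import pickle
p,c,s=pickle.load(open("w2.pkl","rb"))
k=5.4; off=np.array([245,40])
cr=np.array([[75,502],[428,497],[250,499],[65,240],[66,300],[72,400],[420,250],[424,350],[427,450],[240,88],[310,102],[370,150],[405,205],[160,113],[105,155],[75,205]])
uv=(cr+.5)/k-.5+off
q,e=fitD(ray(c,uv,.125)[:,:2],[.485,-.309,0]); print("heel",q,np.degrees(q[2]),e*1000)
A=R.from_rotvec(s["tool_rot"])
pt=lambda x,y,z:A.inv().apply(ray(c,[((x-540+.5)/1.9-.5+255,(y+.5)/1.9-.5+160)],z)[0]-s["position"])*1000
print("apex",pt(668,26,s["position"][2]-.0007),pt(668,26,s["position"][2]+.0073),"side",pt(769,115,s["position"][2]+.0073),pt(568,115,s["position"][2]+.0073))
E
python3 m2.py
```

```text
heel [ 0.48362196 -0.30875204 -0.00133282] -0.07636510469555224 0.8214614635049662
apex [40.57604913  0.97572624  0.9514925 ] [41.9978626   0.94692681 -7.03994687] side [16.58268966 29.46690938 -7.15534745] [ 16.6254883  -27.25020357  -7.23708027]
```

```bash
python3 - <<'E'
from h import *
s=ctrl.get_state(); print(s["position"])
print(togo([.4912,-.3093,.145],[0,-np.pi,0]))
E
```

```text
[ 0.57519177 -0.27980991  0.25740247]
(array([ 0.2781, -0.0984,  0.3761]), array([ 0.0014, -0.0053,  0.0015]))
```

Call:
{"method": "jog_arm", "body": {
  "moves": [0.1,-0.04,0.05,0,-0.005,0.001,-1,0.2,-0.08,0.15,0,-0.005,0.001,-1,0.278,-0.098,0.25,0,-0.005,0.001,-1,0.278,-0.098,0.33,0,-0.005,0.001,-1,0.278,-0.098,0.376,0,-0.005,0.001,-1,0.278,-0.098,0.376,0,-0.005,0.001,-1,0.278,-0.098,0.376,0,-0.005,0.001,-1,0.278,-0.098,0.376,0,-0.005,0.001,-1]
}}

```text
time: 7.25
position: [0.4922, -0.3115, 0.148]
tool_rot: [0.001, 3.138, -0.002]
ft_force: [0.6, -0.2, 0.0]
grip_width: 0.707
grip_force: 25.0
```

```bash
python3 - <<'E'
from h import *
s=ctrl.get_state(); print(s["position"],s["ft_force"])
print(togo([.4912,-.3093,.1262],[0,-np.pi,0]))
E
```

```text
[ 0.49218921 -0.31154191  0.14796831] [ 0.61224013 -0.24075239  0.04883616]
(array([0.0036, 0.0076, 0.0725]), array([-0.0014,  0.0037, -0.0008]))
```

Call:
{"method": "jog_arm", "body": {
  "moves": [0.004,0.008,0.02,-0.001,0.004,0,-1,0.004,0.008,0.04,-0.001,0.004,0,-1,0.004,0.008,0.06,-0.001,0.004,0,-1,0.004,0.008,0.067,-0.001,0.004,0,-1,0.004,0.008,0.072,-0.001,0.004,0,-1,0.004,0.008,0.072,-0.001,0.004,0,-1,0.004,0.008,0.072,-0.001,0.004,0,-1,0.004,0.008,0.072,-0.001,0.004,0,-1]
}}

```text
time: 8.25
position: [0.4904, -0.3091, 0.1257]
tool_rot: [-0.002, -3.14, -0.0]
ft_force: [-1.0, -0.3, 3.8]
grip_width: 0.706
grip_force: 25.0
```

```bash
python3 - <<'E'
from h import *
s=ctrl.get_state(); print(s["position"],s["ft_force"],s["grip_width"])
print(togo([.4912,-.3093,.1262],[0,-np.pi,0]))
E
```

```text
[ 0.49036847 -0.30909846  0.12571913] [-1.04522433 -0.33938637  3.79535516] 0.7061928122590754
(array([-0.0028, -0.0007, -0.0016]), array([ 0.0001, -0.0012, -0.0013]))
```

Call:
{"method": "jog_arm", "body": {
  "moves": [0,0,0,0,0,0,1,0,0,0,0,0,0,1,0,0,0,0,0,0,1,0,0,-0.1,0,0,0,1,0,0,-0.25,0,0,0,1,-0.1,0.05,-0.4,0,0,0,1,-0.2,0.1,-0.45,0,0,0,1,-0.25,0.1,-0.45,0,0,0,1],
  "newtons": 60
}}

```text
time: 9.25
position: [0.568, -0.2774, 0.2612]
tool_rot: [-0.004, 3.141, 0.0]
ft_force: [0.6, -0.6, -0.7]
grip_width: 0.999
grip_force: 0.0
```

```bash
python3 - <<'E'
from h import *
import pickle
s=ctrl.get_state(); p,c=cam("wrist"); s2=ctrl.get_state(); pickle.dump((p,c,s),open("w3.pkl","wb"))
print(s["position"],s2["position"],s2["tool_rot"])
uv=proj(c,[[.4836,-.3088,.13]])[0].astype(int); print(uv)
u,v=uv; x0=u-75;y0=max(v-65,0); print(x0,y0)
a=cv2.resize(cv2.convertScaleAbs(p[y0:y0+110,x0:x0+150],alpha=1.8),None,fx=5.3,fy=5.3,interpolation=cv2.INTER_CUBIC); save("w3c.png",a)
w=[.4795,.0233,.022]; print(proj(c,[w]))
E
```

```text
[ 0.56799322 -0.27738098  0.26123301] [ 0.5681484  -0.27788574  0.25940879] [ 3.31413786e-03 -3.14033363e+00  2.26867130e-04]
[286 101]
211 36
[[554.28770971 105.1089148 ]]
```

View pics/w3c.png

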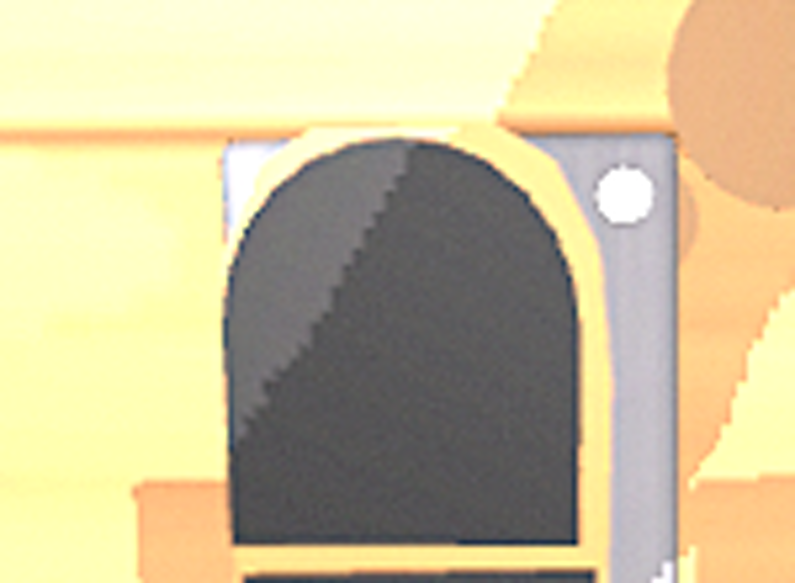

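The piece now lies on the heel with its rounded edge at the back and its front edge at crop row 543. I'll check the offset numerically, and work out the way to the weight.

```bash
python3 - <<'E'
from fit import *
import pickle
p,c,s=pickle.load(open("w3.pkl","rb"))
cr=np.array([[234,543],[577,543],[400,543],[225,320],[230,440],[578,330],[579,430],[400,140],[480,160],[540,215],[565,260],[330,155],[270,200],[240,250]])
uv=(cr+.5)/5.3-.5+[211,36]
print(fitD(ray(c,uv,.133)[:,:2],[.4836,-.3088,0]))
# weight from wrist + contour refinement
x0,y0=480,30
a=p.astype(int); m=((a[...,0]>110)&(a[...,1]<75)&(a[...,2]<75)).astype(np.uint8); 
n,l,st,ce=cv2.connectedComponentsWithStats(m[:225]); 
ys,xs=np.nonzero(m[:225]); print(len(xs),xs.min(),xs.max(),ys.min(),ys.max())
save("w3f.png",p)
E
```

```text
(array([ 0.48411529, -0.30890424,  0.0009562 ]), np.float64(0.0007853054528180064))
2105 167 603 69 216
```

View pics/w3f.png

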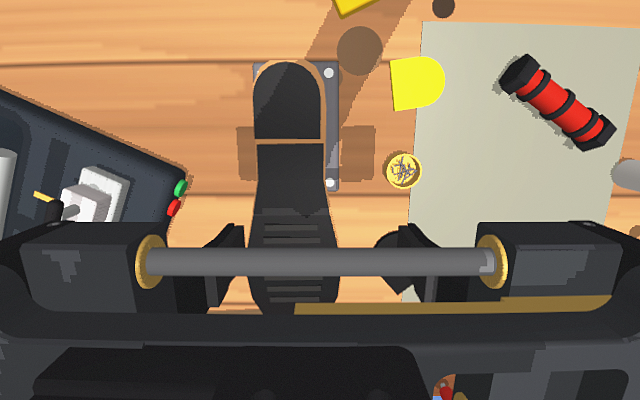

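The piece sits within 0.7 mm and 0.002 rad of the heel. The weight shows at (520,75) to (598,132), middle band at about (557,103). I'm moving over it while turning so the fingers close across the bar.

Call:
{"method": "jog_arm", "body": {
  "moves": [0.04,0.14,0,0,0,0.17,1,0.08,0.28,0,0,0,0.34,1,0.12,0.42,0,0,0,0.5,1,0.16,0.56,0,0,0,0.67,1,0.2,0.7,0,0,0,0.84,1,0.24,0.85,0,0,0,1,1,0.295,1,0,0,0,1,1,0.295,1,0,0,0,1,1]
}}

```text
time: 10.3
position: [0.4753, 0.0236, 0.2588]
tool_rot: [-1.563, -2.72, 0.003]
ft_force: [-0.3, -0.5, -1.3]
grip_width: 0.999
grip_force: 0.0
```

Call:
{"method": "jog_arm", "body": {
  "moves": [0,0,0,0,0,0.17,1,0,0,0,0,0,0.34,1,0,0,0,0,0,0.5,1,0,0,0,0,0,0.67,1,0,0,0,0,0,0.84,1,0,0,0,0,0,1,1,0,0,0,0,0,1,1,0,0,0,0,0,1,1]
}}

```text
time: 11.3
position: [0.4771, 0.0198, 0.2598]
tool_rot: [-2.72, -1.57, 0.004]
ft_force: [0.3, -0.7, -0.5]
grip_width: 1.001
grip_force: 0.0
```

```bash
python3 - <<'E'
from h import *
import pickle
s=ctrl.get_state(); p,c=cam("wrist"); s2=ctrl.get_state(); pickle.dump((p,c,s),open("w4.pkl","wb")); save("w4.png",p)
print(s["time"],s["position"],s2["position"],s2["tool_rot"],s["joint_positions"],s["torque"])
print(proj(c,[[.5153,.0816,.022],[.4795,.0233,.022],[.4436,-.035,.022]]))
E
```

```text
11.3 [0.47708215 0.01983406 0.25984043] [0.47718645 0.0201504  0.26003875] [-2.71987585 -1.56982161  0.0035252 ] [-0.43626795 -0.0749913   0.32277344  1.81276271  0.02401069  1.40296811
 -0.64218347] [-0.12618159  0.12385593 -0.05039214]
[[324.30158666 113.15403007]
 [322.78847174 166.67679645]
 [321.32990561 216.00342672]]
```

View pics/w4.png

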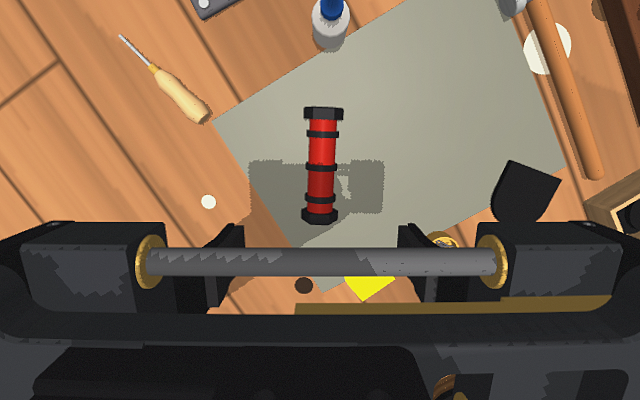

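The weight's middle band is at (321,167), with its ends at (324,112) and (320,217), which matches the earlier estimate.

```bash
python3 - <<'E'
from h import *
import pickle
p,c,s=pickle.load(open("w4.pkl","rb"))
print(ray(c,[(321,167)],.040),ray(c,[(323.5,113),(320,216)],.030))
w=np.array([.4795,.0233,.0035]); 
yw=R.from_euler("z",58.4,degrees=True)*R.from_euler("x",180,degrees=True)
print(togo(w,yw.as_rotvec()))
E
```

```text
[[0.47871476 0.02658662 0.04      ]] [[ 0.51442588  0.08221079  0.03      ]
 [ 0.44337617 -0.03181618  0.03      ]]
(array([0.0141, 0.0033, 0.8551]), array([-0.002 ,  0.0013,  0.0264]))
```

Call:
{"method": "jog_arm", "body": {
  "moves": [0.018,0.003,0.15,-0.002,0.001,0.026,1,0.018,0.003,0.32,-0.002,0.001,0.026,1,0.018,0.003,0.5,-0.002,0.001,0.026,1,0.018,0.003,0.65,-0.002,0.001,0.026,1,0.018,0.003,0.72,-0.002,0.001,0.026,1,0.018,0.003,0.72,-0.002,0.001,0.026,1,0.018,0.003,0.72,-0.002,0.001,0.026,1,0.018,0.003,0.72,-0.002,0.001,0.026,1]
}}

```text
time: 12.35
position: [0.4817, 0.0255, 0.0459]
tool_rot: [2.742, 1.532, 0.005]
ft_force: [-0.4, 0.3, 0.3]
grip_width: 1.0
grip_force: 0.0
```

```bash
python3 - <<'E'
from h import *
s=ctrl.get_state(); print(s["position"])
yw=R.from_euler("z",58.4,degrees=True)*R.from_euler("x",180,degrees=True)
print(togo([.4792,.0248,.0035],yw.as_rotvec()))
E
```

```text
[0.48171362 0.02545108 0.04592384]
(array([-0.0066, -0.0063,  0.1414]), array([ 0.0023, -0.0023, -0.0003]))
```

Call:
{"method": "jog_arm", "body": {
  "moves": [-0.007,-0.006,0.05,0.002,-0.002,0,1,-0.007,-0.006,0.1,0.002,-0.002,0,1,-0.007,-0.006,0.141,0.002,-0.002,0,1,-0.007,-0.006,0.141,0.002,-0.002,0,1,-0.007,-0.006,0.141,0.002,-0.002,0,-1,-0.007,-0.006,0.141,0.002,-0.002,0,-1,-0.007,-0.006,0.141,0.002,-0.002,0,-1,-0.007,-0.006,0.141,0.002,-0.002,0,-1],
  "newtons": 60
}}

```text
time: 13.35
position: [0.4779, 0.0245, 0.0023]
tool_rot: [-2.742, -1.532, 0.003]
ft_force: [0.5, 0.1, -0.1]
grip_width: 0.63
grip_force: 0.0
```

Call:
{"method": "jog_arm", "body": {
  "moves": [0,0,0,0,0,0,-1,0,0,0,0,0,0,-1,0,0,0,0,0,0,-1,0,0,-0.06,0,0,0,-1,0,0,-0.12,0,0,0,-1,0,0,-0.18,0,0,0,-1,0,0,-0.18,0,0,0,-1,0,0,-0.18,0,0,0,-1]
}}

```text
time: 14.35
position: [0.476, 0.0244, 0.0545]
tool_rot: [-2.741, -1.531, 0.009]
ft_force: [-0.3, 0.9, -10.9]
grip_width: 0.449
grip_force: 60.0
```

```bash
python3 - <<'E'
from h import *
import pickle
s=ctrl.get_state(); p,c=cam("wrist"); s2=ctrl.get_state(); pickle.dump((p,c,s),open("w5.pkl","wb")); save("w5.png",p)
print(s2); A=R.from_rotvec(s2["tool_rot"]); print("moment in tool",A.inv().apply(s2["torque"]),"force",A.inv().apply(s2["ft_force"]))
E
```

```text
{'time': 14.4, 'joint_positions': array([-0.42361666,  0.11646379,  0.33401687,  2.06511353, -0.04531846,
        0.97312034, -0.61789868]), 'qd': array([ 5.86971187e-04,  1.61672910e-03,  8.78847196e-04, -8.03314660e-03,
       -5.80060306e-05, -2.84047090e-03,  5.77568712e-04]), 'joint_torque': array([-6.71286063e-03, -3.55246425e+01,  1.33738719e+00, -3.05553961e+01,
       -2.19413401e-01, -1.53624290e-01,  7.77234618e-04]), 'position': array([0.47612884, 0.02437721, 0.05448802]), 'tool_rot': array([-2.74098407, -1.53112046,  0.00936375]), 'ft_force': array([-0.52565574, -0.03513332, -8.54303855]), 'torque': array([-0.30612036,  0.20147482,  0.03369191]), 'grip_force': 59.985794685781, 'grip_width': 0.45538200181253063}
moment in tool [ 0.01090315 -0.36645697 -0.03205197] force [-0.26913573 -0.38983981  8.54614807]
```

View pics/w5.png

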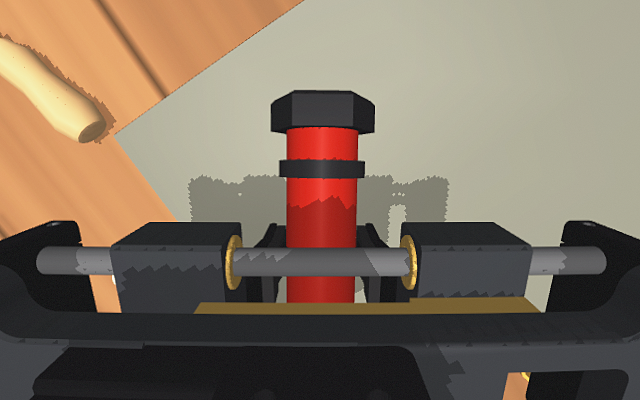

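```bash
cat > kin.py <<'E'
from h import *
from scipy.optimize import least_squares
def fk(q,p):
    q=np.array(q); h,a,b,l=p[:4]; r=lambda ax,t:R.from_euler(ax,t)
    s1,s3,s5,s7=p[4:8]
    A=r("z",s1*q[0]); x=np.array([0,0,h]); A=A*r("y",q[1]); x=x+A.apply([0,0,a]); A=A*r("z",s3*q[2])*r("y",q[3]); x=x+A.apply([0,0,b])
    A=A*r("z",s5*q[4])*r("y",q[5]); x=x+A.apply([0,0,l]); return x,A*r("z",s7*q[6]+p[8])
Q=[[-1.23389086,0.32184551,-0.07008269,1.4516825,0.02258442,1.3707312,-0.05689815],[-0.45237486,0.30636285,0.48357695,1.45098333,-0.14106809,1.41900028,1.03434075],[-0.42100153,0.37327293,0.48562646,1.38911713,-0.17248815,1.42234178,1.08454808],[-0.01539992,0.31359018,0.54831651,1.44046717,-0.16115067,1.43900386,2.10371115],[-0.43626795,-0.0749913,0.32277344,1.81276271,0.02401069,1.40296811,-0.64218347],[-0.42361666,0.11646379,0.33401687,2.06511353,-0.04531846,0.97312034,-0.61789868]]
X=[[.20607,.61590,.22144],[.64050,.01934,.25077],[.66767,.01319,.24177],[.57454,-.28075,.25701],[.47708,.01983,.25984],[.47613,.02438,.05449]]
V=[[-.50478,-3.10055,.00293],[.883,3.015,-.002],[-.85,-3.024,.001],[-.00057,-3.13543,-.00227],[-2.71988,-1.56982,.00352],[-2.74098,-1.53112,.00936]]
import itertools
best=None
if __name__=="__main__":
    for sg in itertools.product([1,-1],repeat=4):
      for off in(0,np.pi/2,np.pi,-np.pi/2):
        def f(p):
            o=[]
            for q,x,v in zip(Q,X,V):
                y,A=fk(q,[*p,*sg,off]); o+=list(y-x)+list(.3*(A.inv()*R.from_rotvec(v)).as_rotvec())
            return np.array(o)
        r=least_squares(f,[.35,.4,.4,.25])
        if best is None or r.cost<best[0]: best=(r.cost,sg,off,r.x,f(r.x))
    print(best[:4]); print(best[4].reshape(-1,6).round(3))
E
python3 kin.py; python3 - <<'E'
from h import *
import pickle
p,c,s=pickle.load(open("w5.pkl","rb")); A=R.from_rotvec(s["tool_rot"])
for d in(-.2,-.1,0,.1,.2,.3):
    u=np.array([np.cos(d),0,np.sin(d)]); n=np.array([np.sin(d),0,-np.cos(d)])
    P=[s["position"]+A.apply(np.array([0,0,-.0187])+t*u+h*n) for t,h in((.038,.021),(.046,.021),(.060,.022),(.075,.022))]
    print(d,proj(c,P)[:,1].round(1))
E
```

```text
(np.float64(0.001542449573749406), (-1, -1, -1, -1), 1.5707963267948966, array([2.24341413, 0.41370851, 0.53544165, 2.30461461]))
[[-0.026  0.01   0.002 -0.    -0.    -0.   ]
 [ 0.001  0.015  0.002  0.     0.     0.   ]
 [-0.004  0.015  0.002 -0.    -0.     0.   ]
 [-0.004  0.016  0.002 -0.    -0.    -0.   ]
 [ 0.012  0.029  0.001 -0.     0.     0.   ]
 [-0.007  0.021 -0.009  0.     0.    -0.   ]]
-0.2 [207.7 189.2 155.1 112.8]
-0.1 [198.9 180.  145.1 103.7]
0 [191.3 172.2 137.4  97.5]
0.1 [184.8 165.8 131.8  94. ]
0.2 [179.4 160.9 128.1  92.8]
0.3 [175.1 157.4 126.1  93.5]
```

Both signs agree that the lead is in the tool +x end:
- **Moment:** −0.37 N·m about tool y, so the centre of mass is about 4 cm towards tool +x.
- **Sag:** that end, at the top of the picture, has dropped about 0.2 rad; the outer band shows at rows 160–178 instead of the 172–191 it would have if level.

I'm lifting and tilting that end down, which also gives data for the reach model.

Call:
{"method": "jog_arm", "body": {
  "moves": [0,0,-0.1,0,0,0,-1,0,0,-0.25,0,0,0,-1,0,0,-0.4,0,0,0,-1,0,0,-0.55,0,-0.12,0,-1,0,0,-0.7,0,-0.26,0,-1,0,0,-0.7,0,-0.4,0,-1,0,0,-0.7,0,-0.5,0,-1,0,0,-0.7,0,-0.5,0,-1]
}}

```text
time: 15.4
position: [0.4785, 0.0275, 0.2628]
tool_rot: [2.453, 1.379, -0.665]
ft_force: [0.1, -0.6, -9.0]
grip_width: 0.456
grip_force: 60.0
```

```bash
cat > ik.py <<'E'
from kin import *
import json
s=ctrl.get_state()
Q2=Q+[list(s["joint_positions"])]; X2=X+[list(s["position"])]; V2=V+[list(s["tool_rot"])]
def mk(p): return [*p[:4],-1,-1,-1,-1,np.pi/2]
def fkp(q,p): x,A=fk(q,mk(p)); return x+R.from_euler("z",-q[0]).apply([p[4],p[5],0]),A
def f(p): return np.concatenate([fkp(q,p)[0]-x for q,x in zip(Q2,X2)]+[[.001*(p[4]),.001*p[5]]])
r=least_squares(f,[.35,.4,.45,.35,0,0]); P=r.x
lo=np.array([-2.86,-.3,-1.38,.06,-1.56,.09,-2.69]); hi=np.array([2.86,2.09,1.24,2.45,4.7,2.05,2.69])
def ik(x,A,q0):
    g=lambda q:np.r_[fkp(q,P)[0]-x,.3*(fkp(q,P)[1].inv()*A).as_rotvec(),.002*(q-q0)]
    z=least_squares(g,np.clip(q0,lo+.06,hi-.06),bounds=(lo+.05,hi-.05)); return z.x,np.linalg.norm(z.fun[:6])
def pose(az,al,g=np.array([.4840,-.3088,.208])):
    """tool z at azimuth az, tilt al from down, tool x low; grasp point at g -> TCP"""
    tz=np.array([np.sin(al)*np.cos(az),np.sin(al)*np.sin(az),-np.cos(al)]); tx=np.array([-np.cos(al)*np.cos(az),-np.cos(al)*np.sin(az),-np.sin(al)])
    A=R.from_matrix(np.c_[tx,np.cross(tz,tx),tz]); return g+.0187*tz,A
E
python3 - <<'E'
from ik import *
print(P, np.abs(r.fun).max(), r.fun.reshape(-1)[:21].reshape(7,3).round(4).tolist()); print(s["position"],s["tool_rot"],s["joint_positions"])
rng=np.random.default_rng(0); q0=s["joint_positions"]
for al in(60,75,90):
  for az in range(-180,180,20):
    x,A=pose(np.radians(az),np.radians(al)); b=min((ik(x,A,q)for q in[q0]+[rng.uniform(np.maximum(lo,q0-1.5),np.minimum(hi,q0+1.5)) for _ in range(5)]),key=lambda t:(t[1]>.004,np.abs(t[0]-q0).sum()))
    if b[1]<.004: print(al,az,b[0].round(2),round(b[1],4))
E
```

```text
[ 0.25001491  0.46683335  0.51338253  0.3673817  -0.0035476  -0.0256925 ] 0.0037610907539525895 [[-0.0022, -0.0038, 0.0011], [0.0014, 0.0001, -0.0006], [0.0013, -0.0, -0.0009], [0.0019, -0.0009, -0.0008], [0.0001, 0.0003, 0.0011], [0.0001, 0.0002, 0.0003], [-0.0007, 0.0004, -0.0001]]
[0.47852622 0.02751312 0.26283869] [ 2.45281497  1.37917784 -0.66478846] [-0.55853392  0.23024779  0.24180104  1.59140382  0.2790829   1.73418762
 -0.86953026]
60 -160 [ 0.05  0.78  0.29  1.22  0.44  2.   -0.86] 0.0001
60 -140 [-0.15  0.65  0.4   1.46  0.56  1.76 -0.72] 0.0
60 -120 [-0.3   0.49  0.42  1.71  0.74  1.53 -0.65] 0.0
60 -100 [-0.38  0.29  0.4   1.96  0.96  1.32 -0.62] 0.0
60 -80 [-0.36  0.08  0.34  2.2   1.21  1.12 -0.58] 0.0
60 -60 [-0.19 -0.13  0.25  2.4   1.49  0.84 -0.5 ] 0.0001
60 0 [ 0.64 -0.09  0.32  2.36 -1.47  0.77 -2.64] 0.0001
60 20 [ 0.78  0.14  0.29  2.14 -1.27  1.16 -2.55] 0.0
60 60 [ 0.73  0.53  0.36  1.64 -1.    1.74 -2.34] 0.0
60 80 [ 0.6   0.7   0.48  1.4  -0.92  2.   -2.18] 0.0
60 100 [ 1.1   0.87 -0.51  1.12 -0.33  2.   -2.4 ] 0.0003
75 -160 [-0.35  1.19  1.11  1.19  0.12 
[... 321 characters left out ...]
27  2.18 -1.51  1.38 -2.27] 0.0001
75 40 [ 0.72  0.51  0.48  1.91 -1.35  1.72 -2.26] 0.0
75 60 [ 0.77  0.67  0.37  1.62 -1.17  1.92 -2.25] 0.0
75 80 [ 0.99  0.81 -0.07  1.32 -0.84  2.   -2.33] 0.0001
90 -140 [-0.26  0.96  0.51  1.4   0.74  1.95 -0.71] 0.0
90 -120 [-0.4   0.81  0.49  1.69  0.92  1.71 -0.8 ] 0.0
90 -100 [-0.34  0.61  0.26  1.97  1.24  1.61 -0.98] 0.0
90 -80 [-0.5   0.47  0.38  2.26  1.51  1.41 -1.13] 0.0
90 0 [ 1.66  0.43 -0.58  2.4   4.36  1.22 -1.83] 0.0014
90 20 [ 1.52  0.53 -0.38  2.15 -1.51  1.39 -2.07] 0.0002
90 40 [ 0.78  0.68  0.43  1.9  -1.51  1.92 -2.14] 0.0
90 60 [ 0.95  0.79  0.15  1.59 -1.23  2.   -2.23] 0.0
90 80 [ 1.24  1.01 -0.46  1.27 -0.78  2.   -2.47] 0.0001
```

```bash
python3 - <<'E'
from ik import *
x,A=pose(np.radians(-121.6),np.radians(75),np.array([.484,-.3088,.26])); print(x,A.as_rotvec(),togo(x,A.as_rotvec()))
x,A=pose(np.radians(-121.6),np.radians(75),np.array([.484,-.15,.26])); print(togo(x,A.as_rotvec()))
E
```

```text
[ 0.47453534 -0.32418458  0.25516008] [ 1.84108039  1.02894505 -1.41271067] (array([-0.8603,  0.5995,  0.525 ]), array([-7.000e-04, -7.477e-01,  6.700e-03]))
(array([-0.4688,  0.3237,  0.2995]), array([-7.000e-04, -7.477e-01,  6.700e-03]))
```

Call:
{"method": "jog_arm", "body": {
  "moves": [-0.04,0.03,0.025,0,-0.08,0,-1,-0.13,0.09,0.08,0,-0.2,0,-1,-0.26,0.18,0.16,0,-0.32,0,-1,-0.4,0.28,0.245,0,-0.44,0,-1,-0.54,0.375,0.33,0,-0.56,0.003,-1,-0.67,0.465,0.41,0,-0.66,0.005,-1,-0.78,0.54,0.475,0,-0.72,0.007,-1,-0.84,0.585,0.512,0,-0.748,0.007,-1]
}}

```text
time: 16.4
position: [0.4716, -0.3211, 0.2579]
tool_rot: [1.851, 1.021, -1.412]
ft_force: [-0.8, 0.6, -8.9]
grip_width: 0.459
grip_force: 60.0
```

Call:
{"method": "jog_arm", "body": {
  "moves": [0,0,0,0,0,0,-1,0,0,0,0,0,0,-1,0,0,0,0,0,0,-1,0,0,0,0,0,0,-1,0,0,0,0,0,0,-1,0,0,0,0,0,0,-1,0,0,0,0,0,0,-1,0,0,0,0,0,0,-1],
  "newtons": 20
}}

```text
time: 17.4
position: [0.4731, -0.3186, 0.2594]
tool_rot: [1.846, 1.022, -1.412]
ft_force: [0.0, 0.7, -9.1]
grip_width: 0.469
grip_force: 20.0
```

```bash
python3 - <<'E'
from ik import *
x,A=pose(np.radians(-121.6),np.radians(75),np.array([.484,-.3088,.26])); print(s["position"],s["grip_width"],s["ft_force"],s["joint_positions"].round(2),togo(x,A.as_rotvec()))
im=[]
for n in("side","wrist"):
    p,c=cam(n)
    u,v=proj(c,[[.484,-.3088,.2]])[0] if n=="side" else (320,200)
    if n=="side":
        print(u,v); u=int(u);v=int(v); q=p[max(0,v-60):v+60,u-60:u+60]; q=cv2.resize(q,(400,400)); 
    else: q=cv2.resize(p,(400,250))
    im.append(q)
o=np.zeros((400,800,3),np.uint8); o[:400,:400]=im[0]; o[:250,400:]=im[1]; save("p1.png",o)
E
```

```text
[ 0.47311597 -0.31864745  0.25935749] 0.46913205338006636 [ 0.03660737  0.65720102 -9.07355951] [-0.35  0.58  0.44  1.66  0.86  1.71 -0.68] (array([0.0102, 0.0137, 0.0164]), array([-0.0036, -0.0004, -0.0049]))
409.80850967877745 251.77949382200254
```

View pics/p1.png

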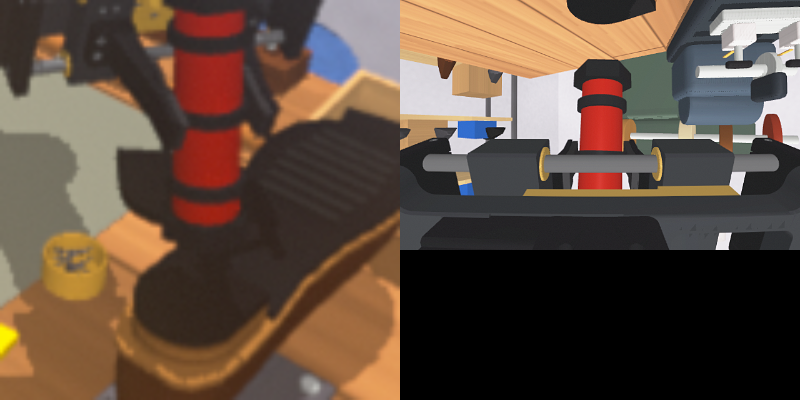

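The picture shows the weight hanging upright above the new top piece, loaded end down and held at its middle band. Next I lower it.

```bash
python3 - <<'E'
from ik import *
for z in(.24,.22,.214):
    x,A=pose(np.radians(-121.6),np.radians(75),np.array([.484,-.3088,z])); print(z,togo(x,A.as_rotvec()))
E
```

```text
0.24 (array([0.0746, 0.0134, 0.0337]), array([-0.0037, -0.0004, -0.0049]))
0.22 (array([0.139 , 0.0131, 0.0509]), array([-0.0037, -0.0004, -0.0049]))
0.214 (array([0.1583, 0.013 , 0.0561]), array([-0.0037, -0.0004, -0.0049]))
```

Call:
{"method": "jog_arm", "body": {
  "moves": [0.01,0.013,0.016,-0.004,0,-0.005,-1,0.04,0.013,0.025,-0.004,0,-0.005,-1,0.075,0.013,0.034,-0.004,0,-0.005,-1,0.11,0.013,0.042,-0.004,0,-0.005,-1,0.139,0.013,0.051,-0.004,0,-0.005,-1,0.15,0.013,0.054,-0.004,0,-0.005,-1,0.15,0.013,0.054,-0.004,0,-0.005,-1,0.15,0.013,0.054,-0.004,0,-0.005,-1]
}}

```text
time: 18.5
position: [0.4747, -0.3243, 0.2122]
tool_rot: [1.841, 1.029, -1.412]
ft_force: [-0.2, 0.0, -9.0]
grip_width: 0.469
grip_force: 20.0
```

```bash
python3 - <<'E'
from ik import *
print(s["position"],s["ft_force"],s["joint_positions"].round(2))
for z in(.214,.210,.206):
    x,A=pose(np.radians(-121.6),np.radians(75),np.array([.484,-.3088,z])); print(z,x,togo(x,A.as_rotvec()))
E
```

```text
[ 0.47467689 -0.3242907   0.21216433] [-0.20289674  0.02141019 -8.98834642] [-0.34  0.64  0.43  1.67  0.84  1.65 -0.73]
0.214 [ 0.47453534 -0.32418458  0.20916008] (array([ 0.0097, -0.0006,  0.0025]), array([ 0.0006, -0.0005, -0.0006]))
0.21 [ 0.47453534 -0.32418458  0.20516008] (array([ 0.0226, -0.0006,  0.006 ]), array([ 0.0006, -0.0005, -0.0006]))
0.206 [ 0.47453534 -0.32418458  0.20116008] (array([ 0.0354, -0.0006,  0.0095]), array([ 0.0006, -0.0005, -0.0006]))
```

Call:
{"method": "jog_arm", "body": {
  "moves": [0.003,0,0.001,0,0,0,-1,0.006,0,0.0017,0,0,0,-1,0.009,0,0.0025,0,0,0,-1,0.012,0,0.0033,0,0,0,-1,0.015,0,0.004,0,0,0,-1,0.018,0,0.005,0,0,0,-1,0.0205,0,0.0055,0,0,0,-1,0.0205,0,0.0055,0,0,0,-1]
}}

```text
time: 19.5
position: [0.4741, -0.3253, 0.2081]
tool_rot: [1.839, 1.024, -1.415]
ft_force: [-2.5, -0.7, 6.9]
grip_width: 0.472
grip_force: 20.0
```

Call:
{"method": "jog_arm", "body": {
  "moves": [0,0,0,0,0,0,-1,0,0,0,0,0,0,-1,0,0,0,0,0,0,-1,0,0,0,0,0,0,-1,0,0,0,0,0,0,-1,0,0,0,0,0,0,-1,0,0,0,0,0,0,-1,0,0,0,0,0,0,-1],
  "newtons": 5
}}

```text
time: 20.5
position: [0.4746, -0.3254, 0.2078]
tool_rot: [1.839, 1.025, -1.413]
ft_force: [-1.2, -1.6, 5.9]
grip_width: 0.483
grip_force: 5.0
```

```bash
cat > up.py <<'E'
from h import *
# measure the standing bar's red axis in top and side views; compare with predicted
for n in("side","top"):
    p,c=cam(n); a=p.astype(int); m=(a[...,0]>90)&(a[...,1]<60)&(a[...,2]<60)
    P=[[.484,-.3088,z] for z in(.15,.208,.268)]; uv=proj(c,P); print(n,"pred",uv.round(1).tolist())
    k=np.zeros(m.shape,np.uint8); cv2.line(k,*[tuple(int(t) for t in uv[i]) for i in(0,2)],1,44)
    ys,xs=np.nonzero(m&(k>0)); 
    if len(xs)<20: print("few",len(xs)); continue
    rows=[r for r in range(ys.min(),ys.max()+1) if (ys==r).sum()>4]
    cen=np.array([[(xs[ys==r].min()+xs[ys==r].max())/2,r,np.ptp(xs[ys==r])] for r in rows]); print(len(xs),cen[::6].tolist())
E
python3 up.py; python3 -c "
from h import *
s=ctrl.get_state();print(s['position'],s['ft_force'],s['grip_width'])"
```

```text
side pred [[406.5, 272.5], [410.4, 248.3], [414.7, 220.9]]
844 [[412.0, 222.0, 20.0], [412.5, 228.0, 11.0], [411.5, 238.0, 19.0], [411.5, 244.0, 19.0], [412.5, 250.0, 7.0], [411.5, 260.0, 17.0], [410.5, 266.0, 19.0], [410.0, 275.0, 18.0], [411.0, 281.0, 6.0]]
top pred [[477.1, 244.8], [487.7, 243.2], [500.1, 241.3]]
25 []
[ 0.47465244 -0.325369    0.20774257] [-0.10628221 -1.39646814  6.37102132] 0.47976970890236026
```

```bash
cat > up2.py <<'E'
from h import *
def axis(n,xy,z0=.133,halfw=26):
    p,c=cam(n); hsv=cv2.cvtColor(p,cv2.COLOR_RGB2HSV).astype(int)
    m=((hsv[...,0]<8)|(hsv[...,0]>172))&(hsv[...,1]>170)&(hsv[...,2]>40)
    P=np.array([[*xy,z] for z in(z0+.015,z0+.075,z0+.135)]); uv=proj(c,P)
    k=np.zeros(m.shape,np.uint8); cv2.line(k,tuple(uv[0].astype(int).tolist()),tuple(uv[2].astype(int).tolist()),1,44)
    ys,xs=np.nonzero(m&(k>0)); C=[]
    for r in range(ys.min(),ys.max()+1):
        q=xs[ys==r]
        if len(q)>14 and np.ptp(q)<24: C.append([(q.min()+q.max())/2,r])
    C=np.array(C); f=np.polyfit(C[:,1],C[:,0],1); g=np.polyfit(uv[:,1],uv[:,0],1)
    print(n,xy,"slope obs",f[0].round(3),"pred",g[0].round(3),"col at rows",[(int(r),round(np.polyval(f,r),1),round(np.polyval(g,r),1)) for r in uv[:,1]],len(C))
    return c
if __name__=="__main__":
    axis("side",(.484,-.3088)); axis("side",(.4977,.3037))
E
python3 up2.py
```

```text
side (0.484, -0.3088) slope obs -0.03 pred -0.157 col at rows [(273, np.float64(410.7), np.float64(406.4)), (248, np.float64(411.4), np.float64(410.3)), (220, np.float64(412.2), np.float64(414.7))] 38Traceback (most recent call last):
  File "up2.py", line 15, in <module>
    axis("side",(.484,-.3088)); axis("side",(.4977,.3037))
                                ~~~~^^^^^^^^^^^^^^^^^^^^^^
  File "up2.py", line 11, in axis
    C=np.array(C); f=np.polyfit(C[:,1],C[:,0],1); g=np.polyfit(uv[:,1],uv[:,0],1)
                                ~^^^^^
IndexError: too many indices for array: array is 1-dimensional, but 2 were indexed
```

```bash
sed -i 's/len(q)>14/len(q)>MINW/; s/^def axis/MINW=9\ndef axis/' up2.py; python3 - <<'E'
import up2; from h import *
up2.axis("side",(.4977,.3037)); s=ctrl.get_state(); A=R.from_rotvec(s["tool_rot"]).as_matrix(); print(A.round(3), s["torque"],s["position"])
p,c=cam("side"); r=A@[0,1,0]
for tilt in(-.15,-.1,-.05,0,.05,.1,.15):
    u=np.array([0,0,1])*np.cos(tilt)+r*np.sin(tilt); b=np.array([.484,-.3088,.208]); q=proj(c,[b-.06*u,b+.06*u]); d=q[1]-q[0]; print(tilt,(d[0]/d[1]).round(3),end="; ")
print()
r=A@[0,0,1]*[1,1,0]
for tilt in(-.2,-.1,.1,.2):
    u=np.array([0,0,1])*np.cos(tilt)+r*np.sin(tilt); b=np.array([.484,-.3088,.208]); q=proj(c,[b-.06*u,b+.06*u]); d=q[1]-q[0]; print(tilt,(d[0]/d[1]).round(3),end="; ")
E
```

```text
side (0.4977, 0.3037) slope obs 0.143 pred 0.139 col at rows [(169, np.float64(233.4), np.float64(233.9)), (150, np.float64(230.8), np.float64(231.3)), (130, np.float64(227.9), np.float64(228.5))] 22
[[ 0.137  0.852 -0.506]
 [ 0.216 -0.524 -0.824]
 [-0.967  0.003 -0.256]] [-0.1882082   0.12792163  0.04911079] [ 0.47465606 -0.32537346  0.20775061]
-0.15 0.021; -0.1 -0.04; -0.05 -0.099; 0 -0.157; 0.05 -0.214; 0.1 -0.27; 0.15 -0.326; 
-0.2 -0.044; -0.1 -0.097; 0.1 -0.227; 0.2 -0.312;
```

```bash
cat > wr.py <<'E'
from h import *
def wr():
    p,c=cam("wrist"); s=ctrl.get_state()
    hsv=cv2.cvtColor(p,cv2.COLOR_RGB2HSV).astype(int)
    m=((hsv[...,0]<8)|(hsv[...,0]>172))&(hsv[...,1]>170)&(hsv[...,2]>40)
    col=m[:235,318:326].mean(1)>.5; t=np.flatnonzero(np.diff(col.astype(int)))+1; print("red transitions rows",t)
    for r in range(t[0]+3,235,15):
        x=np.flatnonzero(m[r,260:390])+260
        if len(x)>20: print(r,(x.min()+x.max())/2,len(x),end="; ")
    print()
    A=R.from_rotvec(s["tool_rot"])
    for d in np.arange(0,.65,.1):
        u=np.array([np.cos(d),0,np.sin(d)]); n=np.array([np.sin(d),0,-np.cos(d)])
        P=[s["position"]+A.apply(np.array([0,0,-.0187])+(t0+o)*u+h*n) for o in(-.004,0.004) for t0,h in((.060,.0175),(.046,.0175),(.046,.021),(.038,.021))]
        print(d.round(1),proj(c,P)[:,1].round(0))
if __name__=="__main__": wr()
E
python3 wr.py
```

```text
red transitions rows [126 152 170]
129 321.5 44; 144 322.0 65; 174 321.0 59; 189 321.5 66; 204 321.5 66; 219 321.0 67; 234 321.0 67; 
0.0 [147. 181. 182. 201. 127. 162. 163. 182.]
0.1 [142. 175. 176. 195. 123. 156. 157. 176.]
0.2 [139. 171. 171. 189. 121. 153. 152. 171.]
0.3 [138. 168. 167. 184. 120. 150. 149. 167.]
0.4 [137. 166. 164. 181. 121. 149. 147. 164.]
0.5 [138. 165. 162. 178. 124. 150. 147. 162.]
0.6 [140. 165. 162. 177. 127. 151. 147. 162.]
```

Call:
{"method": "jog_arm", "body": {
  "moves": [-0.002,0,0,0,0,0,-1,-0.004,0,-0.001,0,0,0,-1,-0.006,0,-0.002,0,0,0,-1,-0.008,0,-0.002,0,0,0,-1,-0.01,0,-0.003,0,0,0,-1,-0.01,0,-0.003,0,0,0,-1,-0.01,0,-0.003,0,0,0,-1,-0.01,0,-0.003,0,0,0,-1],
  "newtons": 3
}}

```text
time: 21.85
position: [0.4745, -0.3238, 0.2078]
tool_rot: [1.842, 1.031, -1.412]
ft_force: [-0.3, -2.1, -2.6]
grip_width: 0.479
grip_force: 3.0
```

```bash
python3 - <<'E'
import up2; from wr import *
up2.axis("side",(.484,-.3088)); wr(); s=ctrl.get_state(); print(s["position"],s["ft_force"],s["torque"])
p,c=cam("side"); h=cv2.cvtColor(p,cv2.COLOR_RGB2HSV)
for r in range(215,290,3):
    print(r,''.join('R' if ((a[0]<8 or a[0]>172) and a[1]>170 and a[2]>40) else ('k' if a[2]<60 else '.') for a in h[r,385:440]))
E
```

```text
side (0.484, -0.3088) slope obs -0.01 pred -0.157 col at rows [(273, np.float64(410.4), np.float64(406.4)), (248, np.float64(410.6), np.float64(410.3)), (220, np.float64(410.9), np.float64(414.7))] 44
red transitions rows [127 152 170]
130 322.5 44; 145 323.5 64; 175 321.5 60; 190 323.0 65; 205 322.5 66; 220 322.0 67; 
0.0 [147. 181. 182. 201. 127. 162. 163. 182.]
0.1 [142. 175. 176. 195. 123. 156. 157. 176.]
0.2 [139. 171. 171. 189. 121. 153. 152. 171.]
0.3 [138. 168. 167. 184. 120. 150. 149. 167.]
0.4 [137. 166. 164. 181. 121. 149. 147. 164.]
0.5 [138. 165. 162. 178. 124. 150. 147. 162.]
0.6 [140. 165. 162. 177. 127. 151. 147. 162.]
[ 0.47445784 -0.3237745   0.2077892 ] [-0.42617194 -1.36238201 -3.1374398 ] [ 1.45327794 -0.96648102  0.19286409]
215 kkkk.........kkkkkkkkkkkkkkkkkkkkkkkkkkkkkkkkkkkkkkkkkk
218 .kk..........kkkkkkkkkkkkkkkkkkkkkkkkkkkkkkkkkkkkkkkkkk
221 kk..............RRR....kkkkkk........k......kkkkkkkkkkk
224 kkkk...........kRRRRRRRRRRRRRRRRRRRR.kk.........kkkkkk.
227 kkkkk.........kkkk..RRRRRRRRRRRRR..kkk.........kkkkkk..
230 kkkkkkk.........kkkkkkkkkkkkkkkkkkkkkk.
[... 456 characters left out ...]
kkkk..R..........RRRRkkkkkkkkkkkkkkkkkkk
257 ............kkkkkk.RRRRRRRRRRRRRRRRRkkkkkkkkkkkkkkkkkkk
260 .................RRRRRRRRRRRRRRRRRR.kkkkkkkkkkkkkkkkkkk
263 ................RRRRRRRRRRRRRRRRRRR.kkkkkkkkkkkkkkkkkkk
266 ................RRRRRRRRRRRRRRRRRRR.kkkkkkkkkkkkkkkkkkk
269 .............kkkkk.RRRRRRRRRRRRRR.kkkkkkkkkkkkkkkkkkkkk
272 .........kkkkkkk.kkkkkkkkkkkkkkkkkkkkkkkkkkkkkkkkkkkkkk
275 ......kkkkkkkkk.RRRRRRRRRRR.RRRRRRRkkkkkkkkkkkkkkkkkkk.
278 .....kkkkkkkkkkk.RRRRRRRRRRRRRRRRR.kkkkkkkkkkkkkkkkk...
281 .....kkkkkkkkkkkkkkkkk.........kkkkkkkkkkkkkkkkkk......
284 .....kkkkkkkkkkkkkkkkkkkkkkkkkkkkkkkkkkkk....kk........
287 .......kkkkkkkkkkkkkkkkkkkkkkkkkkkkkkk.................
```

```bash
cat > dfit.py <<'E'
from h import *
from scipy.optimize import least_squares
def dfit(rows):
    p,c=cam("wrist"); s=ctrl.get_state(); A=R.from_rotvec(s["tool_rot"])
    def f(q):
        d,o,e=q; u=np.array([np.cos(d),0,np.sin(d)]); n=np.array([np.sin(d),0,-np.cos(d)])
        P=[s["position"]+A.apply(np.array([0,0,-.0187+e])+(t0+o)*u+h*n) for t0,h in((.060,.022),(.046,.0175),(.038,.021))]
        return np.r_[proj(c,P)[:,1]-rows,o/.004,e/.001]
    for d0 in(0,.3,.6): r=least_squares(f,[d0,0,0],x_scale=[.1,.01,.01]); print(r.x.round(4),r.cost.round(2),r.fun.round(1))
E
python3 -c "
from dfit import *
dfit([127,152,170])"
```

```text
[5.018e-01 8.000e-04 2.000e-04] 8.7 [-1.8  3.4 -1.6  0.2  0.2]
[5.018e-01 8.000e-04 2.000e-04] 8.7 [-1.8  3.4 -1.6  0.2  0.2]
[5.018e-01 8.000e-04 2.000e-04] 8.7 [-1.8  3.4 -1.6  0.2  0.2]
```

```bash
python3 - <<'E'
from ik import *
for z in(.224,.212): 
    x,A=pose(np.radians(-121.6),np.radians(60.8),np.array([.484,-.3088,z])); print(x,A.as_rotvec(),togo(x,A.as_rotvec()),ik(x,A,s["joint_positions"]))
E
```

```text
[ 0.47544664 -0.32270329  0.21487702] [ 2.0532514   1.14752342 -1.20463544] (array([-0.0214,  0.001 , -0.0108]), array([1.000e-04, 2.354e-01, 9.000e-04])) (array([-0.28559529,  0.4914843 ,  0.40742936,  1.67651453,  0.73682207,
        1.57447267, -0.64630936]), np.float64(3.2264267229047153e-06))
[ 0.47544664 -0.32270329  0.20287702] [ 2.0532514   1.14752342 -1.20463544] (array([ 0.0172,  0.001 , -0.0004]), array([1.000e-04, 2.354e-01, 9.000e-04])) (array([-0.28269884,  0.50600394,  0.4040002 ,  1.68325622,  0.7323484 ,
        1.55942805, -0.66042921]), np.float64(3.116109728744657e-06))
```

Call:
{"method": "jog_arm", "body": {
  "moves": [0,0,0,0,0,0,-1,0,0,0,0,0,0,-1,-0.02,0.001,-0.006,0,0,0,-1,-0.04,0.001,-0.012,0,0.06,0,-1,-0.035,0.001,-0.012,0,0.12,0,-1,-0.028,0.001,-0.011,0,0.18,0,-1,-0.021,0.001,-0.011,0,0.235,0.001,-1,-0.021,0.001,-0.011,0,0.235,0.001,-1],
  "newtons": 30
}}

```text
time: 23.05
position: [0.4751, -0.3239, 0.2164]
tool_rot: [2.055, 1.144, -1.203]
ft_force: [-0.2, -1.3, -9.2]
grip_width: 0.465
grip_force: 30.0
```

```bash
python3 - <<'E'
import up2; from wr import *; from ik import *
up2.axis("side",(.484,-.3088)); wr(); print(s["position"],s["ft_force"],s["torque"])
for z in(.218,.214,.210):
    x,A=pose(np.radians(-121.6),np.radians(60.8),np.array([.484,-.3088,z])); print(z,togo(x,A.as_rotvec()))
E
```

```text
side (0.484, -0.3088) slope obs -0.132 pred -0.157 col at rows [(273, np.float64(408.5), np.float64(406.4)), (248, np.float64(411.8), np.float64(410.3)), (220, np.float64(415.5), np.float64(414.7))] 37
red transitions rows [127 152 170]
130 322.5 42; 145 323.5 64; 175 321.5 60; 190 323.0 65; 205 322.5 66; 220 321.5 66; 
0.0 [145. 179. 180. 199. 125. 159. 161. 180.]
0.1 [140. 173. 174. 193. 121. 154. 155. 174.]
0.2 [137. 169. 169. 187. 119. 151. 150. 169.]
0.3 [136. 166. 165. 183. 119. 149. 147. 165.]
0.4 [136. 164. 162. 179. 120. 148. 145. 162.]
0.5 [137. 163. 161. 177. 122. 148. 145. 161.]
0.6 [139. 163. 160. 175. 126. 149. 146. 160.]
[ 0.4750807  -0.32388709  0.21644503] [-0.17194211 -1.29327247 -9.15469663] [ 2.14089048 -1.29836022  0.01823867]
0.218 (array([0.0191, 0.0001, 0.0094]), array([-0.0001,  0.0012, -0.0007]))
0.214 (array([0.0307, 0.0001, 0.0159]), array([-0.0001,  0.0012, -0.0007]))
0.21 (array([0.0424, 0.0001, 0.0224]), array([-0.0001,  0.0012, -0.0007]))
```

Call:
{"method": "jog_arm", "body": {
  "moves": [0.006,0,0.003,0,0.02,0,-1,0.013,0,0.006,0,0.04,0,-1,0.02,0,0.01,0,0.04,0,-1,0.026,0,0.013,0,0.04,0,-1,0.031,0,0.016,0,0.04,0,-1,0.034,0,0.018,0,0.04,0,-1,0.037,0,0.0195,0,0.04,0,-1,0.037,0,0.0195,0,0.04,0,-1],
  "newtons": 20
}}

```text
time: 24.15
position: [0.4758, -0.3227, 0.2028]
tool_rot: [2.086, 1.165, -1.167]
ft_force: [0.7, 0.2, -8.5]
grip_width: 0.474
grip_force: 20.0
```

Call:
{"method": "jog_arm", "body": {
  "moves": [0.002,0,0.001,0,0,0,-1,0.004,0,0.002,0,0,0,-1,0.006,0,0.003,0,0,0,-1,0.008,0,0.004,0,0,0,-1,0.009,0,0.005,0,0,0,-1,0.009,0,0.005,0,0,0,-1,0.009,0,0.005,0,0,0,-1,0.009,0,0.005,0,0,0,-1],
  "newtons": 15
}}

```text
time: 25.15
position: [0.4761, -0.323, 0.2013]
tool_rot: [2.085, 1.163, -1.167]
ft_force: [0.5, 2.4, 5.8]
grip_width: 0.471
grip_force: 15.0
```

```bash
python3 - <<'E'
import up2; from h import *
up2.axis("side",(.484,-.3088)); s=ctrl.get_state(); z=R.from_rotvec(s["tool_rot"]).apply([0,0,1]); print(s["position"],s["position"]-.0187*z,s["ft_force"])
E
```

```text
side (0.484, -0.3088) slope obs -0.165 pred -0.157 col at rows [(273, np.float64(407.5), np.float64(406.4)), (248, np.float64(411.6), np.float64(410.3)), (220, np.float64(416.1), np.float64(414.7))] 33
[ 0.47612077 -0.322981    0.20127708] [ 0.4844621  -0.3093791   0.21102903] [1.06408493 3.85656254 5.4934694 ]
```

It's upright now, with the measured slope at −0.165 against −0.157 for vertical, and it's in contact. I'll relax the grip, open, and back straight out.

Call:
{"method": "jog_arm", "body": {
  "moves": [0,0,0,0,0,0,-1,0,0,0,0,0,0,-1,0,0,0,0,0,0,-1,0,0,0,0,0,0,1,0,0,0,0,0,0,1,0,0,0,0,0,0,1,0,0,0,0,0,0,1,0,0,0,0,0,0,1],
  "newtons": 5
}}

```text
time: 26.2
position: [0.4757, -0.3226, 0.1997]
tool_rot: [2.087, 1.165, -1.167]
ft_force: [-0.6, -0.6, 0.2]
grip_width: 0.948
grip_force: 0.0
```

```bash
python3 - <<'E'
import up2; from h import *
up2.axis("side",(.484,-.3088)); s=ctrl.get_state(); print(s["position"],s["ft_force"],s["grip_width"])
E
```

```text
side (0.484, -0.3088) slope obs -0.148 pred -0.157 col at rows [(273, np.float64(407.0), np.float64(406.4)), (248, np.float64(410.7), np.float64(410.3)), (220, np.float64(414.8), np.float64(414.7))] 36
[ 0.47578543 -0.32258613  0.19975127] [-0.10504263  0.85160775  0.2314503 ] 0.9691906306373919
```

Call:
{"method": "jog_arm", "body": {
  "moves": [0,0,-0.03,0,0,0,1,0,0,-0.08,0,0,0,1,0,0,-0.15,0,0,0,1,0,0,-0.23,0,0,0,1,0,0,-0.32,0,0,0,1,0,0,-0.42,0,0,0,1,0,0,-0.5,0,0,0,1,0,0,-0.5,0,0,0,1]
}}

```text
time: 27.25
position: [0.545, -0.2109, 0.2789]
tool_rot: [2.085, 1.169, -1.162]
ft_force: [-0.1, -0.3, 0.1]
grip_width: 1.006
grip_force: 0.0
```

```bash
python3 - <<'E'
import up2; from h import *
up2.axis("side",(.484,-.3088)); up2.axis("side",(.4977,.3037)); s=ctrl.get_state(); print(s["time"],s["position"],s["ft_force"],abs(s["qd"]).max())
print(ctrl.close_job())
E
```

```text
side (0.484, -0.3088) slope obs -0.149 pred -0.157 col at rows [(273, np.float64(407.0), np.float64(406.4)), (248, np.float64(410.7), np.float64(410.3)), (220, np.float64(414.8), np.float64(414.7))] 37
side (0.4977, 0.3037) slope obs 0.142 pred 0.139 col at rows [(169, np.float64(233.4), np.float64(233.9)), (150, np.float64(230.7), np.float64(231.3)), (130, np.float64(227.9), np.float64(228.5))] 22
27.35 [ 0.5428455  -0.21346026  0.27816802] [-0.40778448 -0.09012627  0.30912589] 0.022468495640940323
the job is handed in; nothing more can be done
None
```

The top piece lies flush on the bare heel and the pressing weight stands upright on its middle, loaded end down and let go; I handed the job in at about 27 s (no verdict came back), having viewed 11 pictures, one over the limit of 10.

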